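Case a sterilised cassette with the tray lifter

ROBOT

A 6-joint arm with a two-finger parallel gripper is mounted at the origin on a cart in front of the work surface, level with it; the furniture and walls round the work are solid. World frame = base frame: x ahead of the robot, y to its left, z up, the work surface at z = 0. Lengths are in m, angles in rad, forces in N, time in s.
With the tool pointing down it reaches from about 0.3 to 1 m from the base axis. Payload 5.1 kg.
Tool frame: the origin (TCP) lies at the very end of the fingers, on their centre line; the grasp point (between the pads) lies 19 mm behind it; z points along the fingers, y is the line along which they close (so a half turn about z gives the same grasp; the last joint's range is limited). The gripper opens to 95 mm and grips with 3 to 60 N. Pads are 20 mm wide; open, the fingers measure 119 mm over their backs; the gripper's body (75 mm by 180 mm) begins 59 mm behind the grasp point.
Start: joints at [-1.192, 0.124, 1.65, -0, 1.367, -0.083], TCP at [0.29, -0.582, 0.215] pointing down, gripper open.
Joint ranges: [-2.61, 2.61], [-1.02, 2.33], [0.03, 2.71], [-1.35, 4.49], [0.32, 2.68], [-2.91, 2.91]. Speed limits (rad/s): [2.57, 2.57, 3.14, 3.14, 3.14, 3.14].

INTERFACE

Orientations are given as a rotation vector (axis times angle).
In Python, from plant import robot, eyes gives the robot as it stands.
- The arm moves only by the tool send_rows, never from a script. Its argument "rows" is a list of rows, each an object with "travel": the shift along the tool's x, y, z as a fraction of full scale, a list of three; "turn": the turn about the tool's z as a fraction of full scale. A call has 1 to 10 rows; each row is the pose to reach, as a shift and turn from the pose commanded when the call began, along the tool's axes at that moment, turning the shorter way round; what a row does not reach only later rows make up. Full scale, the value 1, is 10 cm for a shift and pi rad for a turn. A row lasts 1/12 s, in which the tool goes at most 41.7 mm and 7.16 degrees, less where a joint would pass 70% of its speed; a pose out of reach is approached as far as the arm can. A call with a number of a shift or a turn outside -1 to 1 is refused whole. A call with a gripper value outside its range is refused whole. "gripper" is the opening, from -1 (shut) to 1 (fully open), set as the call begins (left out, the last holds). The fingers move at their own pace and stop on an object; "force" is the grip in N (left out, the last holds). Time passes only in rows, so rows that repeat a pose let the fingers close. It gives the time, the measured TCP pose, the force, the opening and the grip force at its end, in the units of the state.
- robot.get_state(): the state, without advancing time (a new reading comes with each control period).
- eyes.read_camera(name): name is "scene" or "top" or "wrist"; returns a dict with "color" (384x512x3 uint8, red, green, blue), "K" (3x3 intrinsics, pixels), "cam_to_world" (4x4, takes a point from camera to world coordinates). Camera axes: x right, y down, z forward; pixel columns grow to the right and rows downward; lengths in m; the calibration is good to about 2 mm. The wrist camera is an equidistant fisheye: a pixel r from the principal point sees the ray r / f radians off the axis. A picture is of the moment at which its call begins. There is no depth.
- robot.sign_off(): hands the job in; it is judged then, once.
The state is a dict: "time": time; "joints": joint angles; "dq": joint speeds; "effort": joint torques, N m; "tcp_pos": TCP position; "eef_rot": TCP orientation; "contact_force": force on the tool from outside, world axes, zero at the start; "moment": the same for the moment, N m; "grip_width": opening from 0.0 (shut) to 1.0 (fully open); "finger_force": force on a finger pad.
Only numpy, scipy, OpenCV 4.12 (cv2) and the standard library are available. Lean on these libraries where they do the work, as an engineer would, in place of code of your own. Each camera call takes 0.05 s, during which the arm holds its last target. There are 200 camera calls.

TASK

The freshly sterilised instrument cassette on the wire cooling rack must not be touched with the fingers: slide the blade of the tray lifter under it, lift it off the rack and, carrying it level and unhurriedly, set it down gently in the cradle of the open storage case. Draw the lifter out, lay it flat on the worktop, and close the case's cover fully. Leave the bottle, tape roll, thermometer and gauze packet where they are.

Things in the scene. Friction and masses are not known exactly. Their poses are not given: they have to be found in the camera images.
- rack: Fixed wire rack, 118 (x) x 110 (y) mm. Origin: centre of its footprint. Two rails along x at y +-50 mm (6 mm wire), tops at z 26 mm, carry the cassette. Entry side -x: the blade goes in along +x between the rails, under the cassette; free height z 7 to 26 mm. Blue-capped posts 39 mm high at the four rail ends (x +-56, y +-50 mm); a back-stop wire at z 30 to 36 mm joins the two at +x.
- cassette: Loose flat stainless instrument cassette with a slotted cover and a blue band near one end, 84 (x) x 120 (y) x 18 mm (z), 0.13 kg, flat underside. Origin at the centre of its underside; x is the short side, along the rack's x at the start, z up.
- lifter: Loose tray lifter (slotted turner), 0.15 kg, lying flat on its blade. Origin on the blade's underside, x to the free tip, z up. Blade x -58 to +52 mm, 64 mm wide, 3 mm thick. A steel crank rises at its rear (x -50, z 0 to x -76, z 46 mm) to a black handle running back from x -64, z 45 to x -164, z 72 mm: 16 mm wide (y), 22 mm thick, flat upright sides.
- lifter_grip (a point): Point in the middle of the front part of the lifter's handle, in lifter coordinates (-92, 0, 53) mm; a good place to pinch the handle across its 16 mm width (closing along the lifter's y). The centre of mass of the lifter lies about 60 mm further to the blade.
- lifter_tip (a point): Middle of the free front edge of the blade, in lifter coordinates (52, 0, 1.5) mm.
- case: Fixed storage case. Blue base plate 128 (x) x 162 (y) x 8 mm; origin: centre of its footprint. Two white ribs along x at y +-48 mm (8 mm wide), tops at z 24 mm, form the cradle; the cassette lies across them, short side along x. Flared pins 39 mm high leave 5 mm (inner faces x +-47.5, y +-65.5 mm). Entry side -x: the blade slides between the ribs, free z 8 to 24 mm. Cover hinged at +x.
- cradle (a point): Centre of the cradle at the height of the rib tops (24 mm above the case's origin): the cassette's origin belongs here.
- cover (a joint): Hinge of the see-through cover with blue edges (126 x 156 mm, 44 mm deep, plate and walls 3 mm, 0.15 kg). Angle in rad: 0 = fully closed, resting on the base plate; at pi/2 it stands upright at the case's +x end; 1.85 = leaning back on its stop. It stays where it is left (a push of about 1 to 2 N at its edge moves it).
- cover_hinge (a point): Middle of the cover's hinge line, which runs along the case's y; at case (62.5, 0, 10) mm.
- cover_edge (a point): Middle of the cover's free top edge (outer face): closed, at case (-63.5, 0, 54) mm, i.e. 126 mm along x and 44 mm above the hinge line; it turns with the cover. A blue pull tab, 60 mm wide and 6 mm thick, stands out 21 mm beyond this edge.
- gauze_pack: Bystander: flat white gauze packet, 59 x 83 x 12 mm, origin under its centre.
- tape_roll: Bystander: white roll of medical tape, 50 mm across, 26 mm high, lying flat, origin under its centre.
- alcohol_bottle: Bystander: small bottle with blue cap, 41 mm across, 92 mm high, origin under its centre.
- thermometer: Bystander: white clinical thermometer, 18 x 122 x 13 mm, origin under its centre.

How it is judged:
By the outcome, as a careful person would: the job done as asked, in the order asked, and still so for the second after the job is handed in, with the robot touching nothing.
It also fails if it takes over 72 s, if anything falls off the work surface, if the arm or the gripper's body presses on something with over 40 N, if the wrist force passes 120 N, or if a joint passes its speed limit or range.

## Working session

There is one attempt and no reset: what is moved stays moved. The work goes in short steps, Python scripts to look and compute and a tool call to move; the robot and the scene stay as the last step left them, time stands still between calls to the robot, and variables do not carry over. Pictures are saved under pics/ and viewed, at most 10 in all, crops included, and the job is handed in when it is done.

Besides the shell and the picture viewer there is one more tool, called as name(argument=value, ...) on one line, values as JSON. send_rows: Moves the arm, as the interface text tells. Shift numbers are shares of 10 cm and turn numbers shares of pi rad, none past 1 either way. Its arguments: {"type":"object","properties":{"rows":{"type":"array"},"gripper":{"type":"number"},"force":{"type":"number"}},"required":["rows"]}

```bash
ls; mkdir -p pics; python3 - <<'E'
from plant import robot, eyes
import cv2,numpy as np
print(robot.get_state())
for n in("scene","top"):
    d=eyes.read_camera(n); cv2.imwrite(f"pics/{n}0.png",d["color"][...,::-1]); np.savez(f"{n}0.npz",**d); print(n,d["K"].tolist(),d["cam_to_world"].round(4).tolist())
    im=cv2.resize(d["color"][...,::-1],(800,600),interpolation=cv2.INTER_CUBIC); cv2.imwrite(f"pics/{n}0b.png",im)
E
```

```text
pics
{'time': 0.0, 'joints': array([-1.19162779e+00,  1.24496771e-01,  1.65164504e+00, -4.29967058e-05,
        1.36750059e+00, -8.26444381e-02]), 'dq': array([ 0.00023657,  0.00027427,  0.00146088, -0.00185934,  0.00029751,
        0.00016408]), 'effort': array([-3.03138677e-04, -4.17596591e+01, -3.59932780e+01,  7.74730230e-02,
        4.91174078e-02, -1.35888167e-04]), 'tcp_pos': array([ 0.28932351, -0.58135083,  0.21340957]), 'eef_rot': array([-3.05624212e+00, -7.18535819e-01,  5.40677367e-04]), 'contact_force': array([ 0.01450678,  0.52577241, -0.05493657]), 'moment': array([-0.00156288,  0.00154835, -0.0388463 ]), 'finger_force': 0.0, 'grip_width': 1.000600526017198}
scene [[390.92846064157334, 0.0, 257.0225744884769], [0.0, 390.92846064157334, 195.0605015369045], [0.0, 0.0, 1.0]] [[-0.7765, -0.3165, 0.5449, -0.1922], [-0.6298, 0.3625, -0.687, 0.8228], [0.02, -0.8766, -0.4808, 0.6298], [0.0, 0.0, 0.0, 1.0]]
top [[481.71991759277887, 0.0, 250.85965865351952], [0.0, 481.71991759277887, 197.66475663956547], [0.0, 0.0, 1.0]] [[-0.0288, -0.9922, 0.1212, 0.2942], [-0.9996, 0.0291, 0.0011, -0.015], [-0.0046, -0.1211, -0.9926, 1.5248], [0.0, 0.0, 0.0, 1.0]]
```

View pics/scene0b.png

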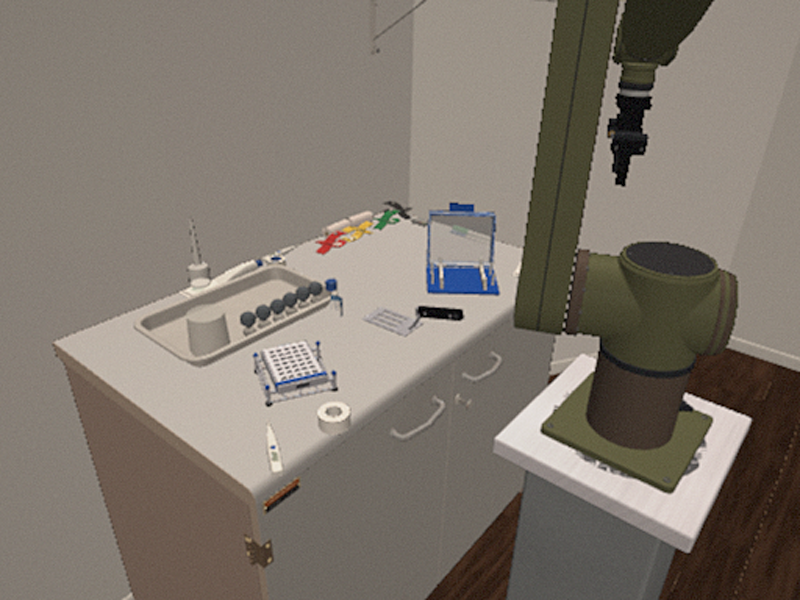

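View pics/top0b.png

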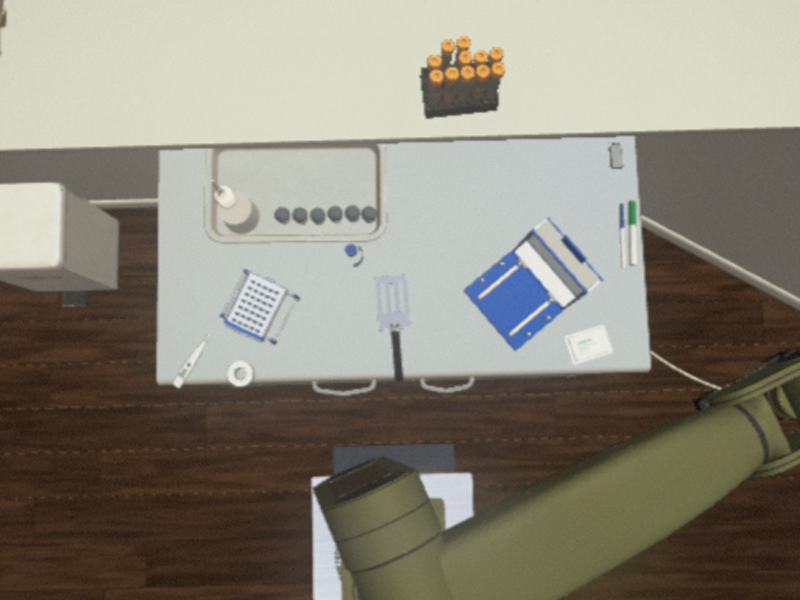

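```bash
python3 - <<'E'
import cv2,numpy as np
im=cv2.imread("pics/top0.png")
out=np.zeros((600,800,3),np.uint8)
def put(x0,y0,w,h,s,ox,oy):
    c=cv2.resize(im[y0:y0+h,x0:x0+w],None,fx=s,fy=s,interpolation=cv2.INTER_CUBIC)
    for g in range(0,w,10): cv2.line(c,(g*s,0),(g*s,8 if (x0+g)%20 else 4),(0,0,255),1)
    out[oy:oy+h*s,ox:ox+w*s]=c
put(135,165,66,62,6,0,0)      # rack
put(290,135,100,95,4,400,0)   # case
put(215,150,66,38,6,0,374) # lifter upper
put(215,188,66,37,6,400,380-0) # lifter lower... 
cv2.imwrite("pics/comp1.png",out)
E
```

```text
Traceback (most recent call last):
ValueError: could not broadcast input array from shape (228,396,3) into shape (226,396,3)
```

```bash
python3 - <<'E'
import cv2,numpy as np
im=cv2.imread("pics/top0.png")
out=np.zeros((600,800,3),np.uint8)
def put(x0,y0,w,h,s,ox,oy,src=im):
    c=cv2.resize(src[y0:y0+h,x0:x0+w],None,fx=s,fy=s,interpolation=cv2.INTER_CUBIC)
    out[oy:oy+h*s,ox:ox+w*s]=c
put(135,165,66,62,6,0,0)      # rack
put(290,135,100,95,4,400,0)   # case
put(170,232,80,40,5,0,390,np.ascontiguousarray(im.transpose(1,0,2)))# lifter, transposed
cv2.imwrite("pics/comp1.png",out)
E
```

```text
(no output)
```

View pics/comp1.png

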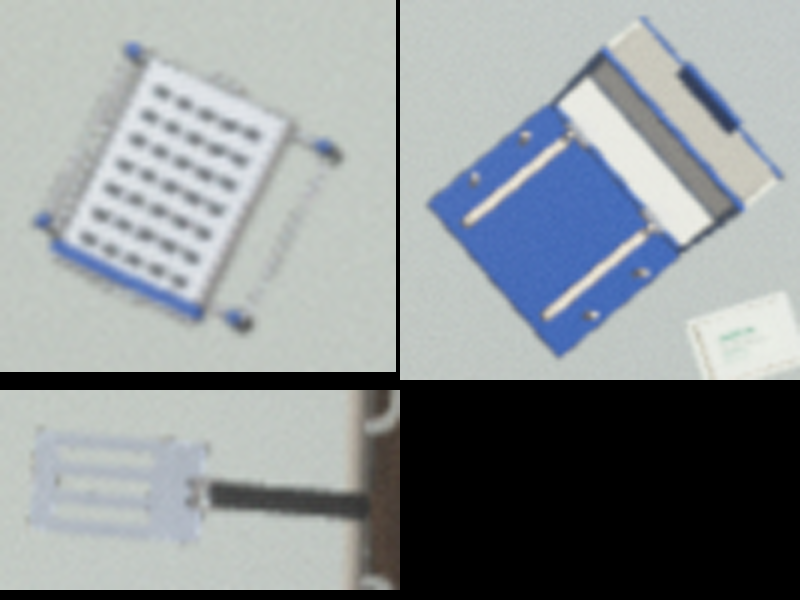

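```bash
cat > h.py <<'E'
import numpy as np,cv2
def ray(d,uv):
    K=d["K"];T=d["cam_to_world"];v=np.linalg.inv(K)@[uv[0],uv[1],1];return T[:3,3],T[:3,:3]@v
def plane(d,uv,z):
    o,v=ray(d,uv);return o+v*(z-o[2])/v[2]
def proj(d,p):
    T=np.linalg.inv(d["cam_to_world"]);q=d["K"]@(T[:3,:3]@np.array(p)+T[:3,3]);return q[:2]/q[2]
E
python3 - <<'E'
from h import *
d=np.load("top0.npz")
f=lambda c,x0,y0,s,ox,oy:((c[0]-ox+.5)/s+x0-.5,(c[1]-oy+.5)/s+y0-.5)
R=lambda c,z:plane(d,f(c,135,165,6,0,0),z)*1000
C=lambda c,z:plane(d,f(c,290,135,4,400,0),z)*1000
def L(c,z):
    a=f(c,170,232,5,0,390);return plane(d,(a[1],a[0]),z)*1000
np.set_printoptions(precision=1,suppress=True)
print("rack posts");[print(R(c,.039)) for c in[(133,50),(43,222),(326,150),(240,318)]]
print("cassette top corners");[print(R(c,.044)) for c in[(147,55),(295,122),(200,318),(53,247)]]
print("base corners");[print(C(c,.008)) for c in[(430,205),(560,355),(680,255),(556,104)]]
print("ribs");[print(C(c,.024)) for c in[(467,222),(572,142),(547,316),(652,233)]]
print("pins");[print(C(c,.039)) for c in[(475,178),(525,135),(591,316),(642,272)]]
print("blade");[print(L(c,.003)) for c in[(40,430),(30,526),(195,541),(207,447)]]
print("handle front/rear");print(L((210,494),.058),L((368,505),.083))
s=np.load("scene0.npz")["color"][...,::-1]
out=np.zeros((600,800,3),np.uint8)
a=cv2.resize(s[210:262,155:220],None,fx=6,fy=6,interpolation=3);out[:312,:390]=a
a=cv2.resize(s[125:195,265:325],None,fx=5,fy=5,interpolation=3);out[:350,400:700]=a
a=cv2.resize(s[188:220,228:300],None,fx=6,fy=6,interpolation=3);out[390:390+192,:432]=a
cv2.imwrite("pics/comp2.png",out)
E
```

```text
rack posts
[562.2 278.7  39. ]
[473.2 325.8  39. ]
[506.5 178.7  39. ]
[420.4 224.2  39. ]
cassette top corners
[558.4 270.5  44. ]
[520.9 193.9  44. ]
[420.6 244.   44. ]
[459.5 319.5  44. ]
base corners
[ 512.7 -161.6    8. ]
[ 390.5 -259.     8. ]
[ 466.9 -357.8    8. ]
[ 591.3 -265.6    8. ]
ribs
[ 496.1 -188.5   24. ]
[ 557.3 -274.1   24. ]
[ 420.2 -247.8   24. ]
[ 483.1 -333.2   24. ]
pins
[ 528.5 -194.5   39. ]
[ 561.3 -235.    39. ]
[ 418.  -279.4   39. ]
[ 451.  -320.6   39. ]
blade
[545.6  20.7   3. ]
[550.3 -40.9   3. ]
[443.9 -47.1   3. ]
[438.   12.7   3. ]
handle front/rear
[430.2 -16.9  58. ] [333.1 -20.7  83. ]
```

View pics/comp2.png

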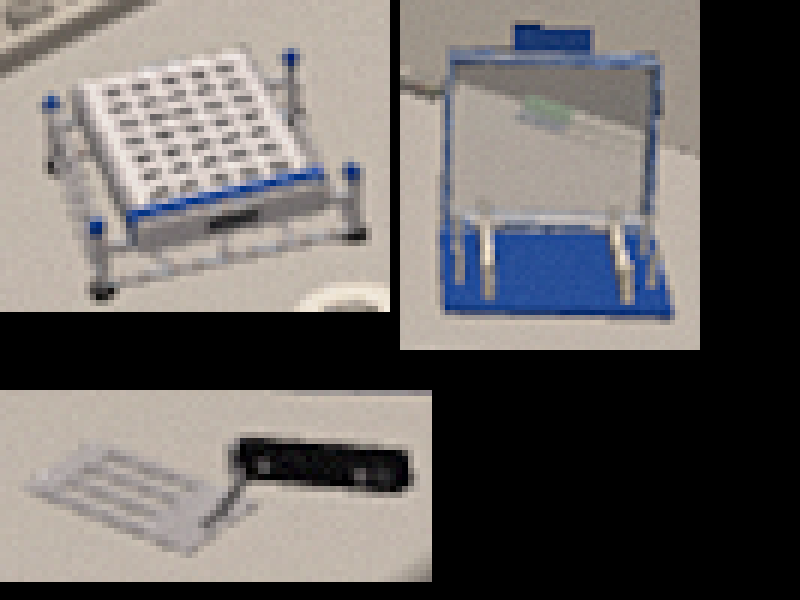

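```bash
python3 - <<'E'
from h import *
s=np.load("scene0.npz")["color"][...,::-1]
t=np.load("top0.npz")["color"][...,::-1]
out=np.zeros((600,800,3),np.uint8)
a=cv2.resize(s[214:264,158:222],None,fx=8,fy=8,interpolation=4);out[:400,:512]=a
a=cv2.resize(t[170:224,138:195],None,fx=5,fy=5,interpolation=4);out[:270,515:800]=a
out=cv2.convertScaleAbs(out,alpha=1.6,beta=-120)
cv2.imwrite("pics/comp3.png",out)
E
```

```text
(no output)
```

View pics/comp3.png

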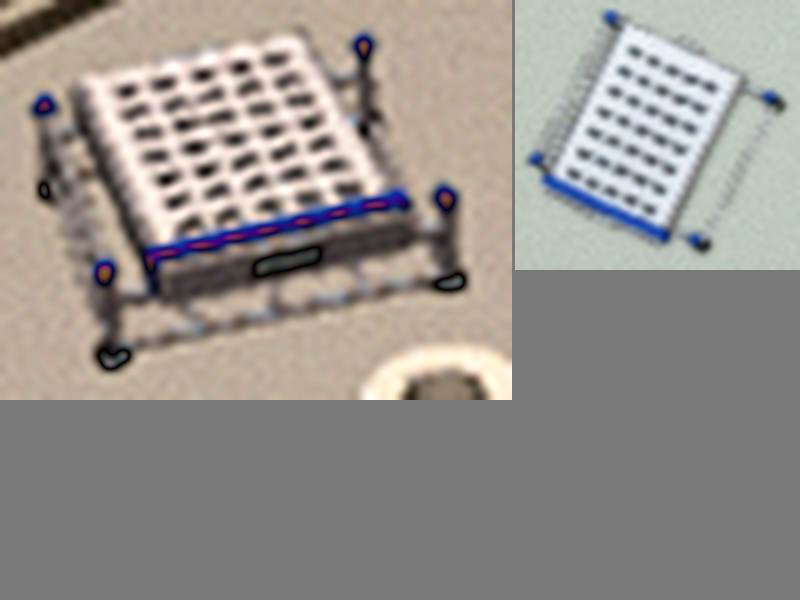

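send_rows(rows=[{"travel":[0.15,-0.2,0.02],"turn":0},{"travel":[0.33,-0.43,0.05],"turn":0},{"travel":[0.52,-0.67,0.08],"turn":0},{"travel":[0.71,-0.91,0.1],"turn":0}], gripper=1)

```text
time: 0.43
tcp_pos: [0.3123, -0.4673, 0.2035]
eef_rot: [-3.057, -0.717, 0.001]
contact_force: [0.5, 0.4, -0.9]
grip_width: 1.003
finger_force: 0.0
```

send_rows(rows=[{"travel":[0.18,-0.23,0.02],"turn":0},{"travel":[0.35,-0.45,0.05],"turn":0},{"travel":[0.53,-0.68,0.08],"turn":0},{"travel":[0.71,-0.91,0.1],"turn":0}])

```text
time: 0.77
tcp_pos: [0.3354, -0.354, 0.1938]
eef_rot: [-3.057, -0.718, 0.001]
contact_force: [0.3, -0.4, -0.0]
grip_width: 1.002
finger_force: 0.0
```

send_rows(rows=[{"travel":[0.18,-0.23,0.02],"turn":0},{"travel":[0.35,-0.45,0.05],"turn":0},{"travel":[0.53,-0.68,0.08],"turn":0},{"travel":[0.71,-0.91,0.1],"turn":0}])

```text
time: 1.1
tcp_pos: [0.3583, -0.241, 0.1839]
eef_rot: [-3.058, -0.718, 0.001]
contact_force: [0.1, 1.0, -0.5]
grip_width: 0.999
finger_force: 0.0
```

send_rows(rows=[{"travel":[0.18,-0.23,0.02],"turn":0},{"travel":[0.35,-0.45,0.05],"turn":0},{"travel":[0.53,-0.68,0.08],"turn":0},{"travel":[0.71,-0.91,0.1],"turn":0}])

```text
time: 1.43
tcp_pos: [0.3813, -0.128, 0.174]
eef_rot: [-3.058, -0.718, 0.001]
contact_force: [0.9, -0.0, -0.6]
grip_width: 0.998
finger_force: 0.0
```

send_rows(rows=[{"travel":[0.15,-0.2,0.02],"turn":0.03},{"travel":[0.3,-0.4,0.05],"turn":0.06},{"travel":[0.45,-0.58,0.08],"turn":0.09},{"travel":[0.58,-0.75,0.1],"turn":0.12},{"travel":[0.68,-0.86,0.1],"turn":0.13},{"travel":[0.71,-0.91,0.1],"turn":0.13},{"travel":[0.71,-0.91,0.1],"turn":0.13}])

```text
time: 2.02
tcp_pos: [0.4044, -0.0155, 0.1643]
eef_rot: [-3.14, -0.089, 0.001]
contact_force: [0.1, -0.1, 0.1]
grip_width: 1.001
finger_force: 0.0
```

```bash
python3 - <<'E'
from plant import robot, eyes
import cv2,numpy as np
s=robot.get_state();print(s['tcp_pos'],s['eef_rot'],s['time'])
d=eyes.read_camera("wrist");np.savez("w1.npz",**d);cv2.imwrite("pics/w1.png",cv2.resize(d["color"][...,::-1],(800,600),interpolation=3));print(d["K"].round(1).tolist(),d["cam_to_world"].round(3).tolist())
E
```

```text
[ 0.40439932 -0.01551819  0.16430907] [-3.14022227e+00 -8.90262813e-02  1.22813618e-03] 2.0167
[[297.3, 0.0, 254.8], [0.0, 297.3, 198.1], [0.0, 0.0, 1.0]] [[0.056, -0.956, -0.289, 0.487], [-0.998, -0.054, -0.015, -0.011], [-0.001, 0.289, -0.957, 0.336], [0.0, 0.0, 0.0, 1.0]]
```

View pics/w1.png

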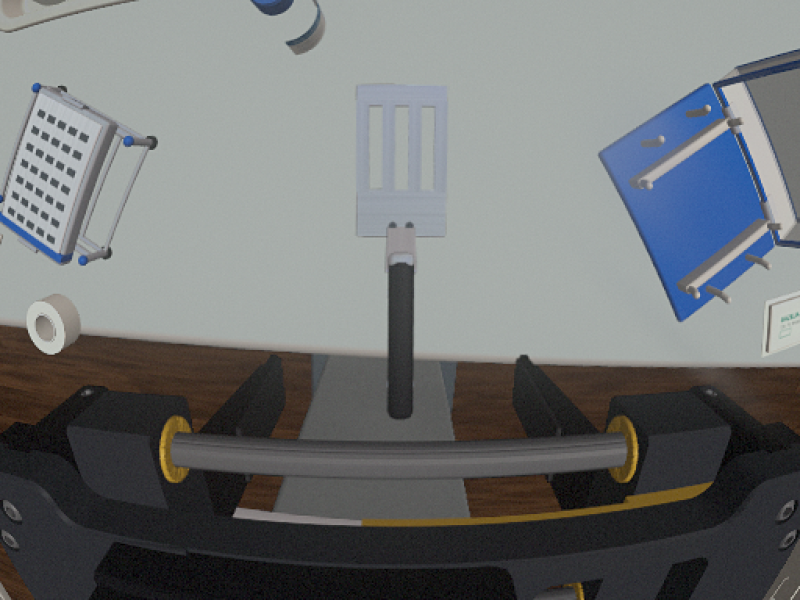

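```bash
cat >> h.py <<'E'
def wplane(d,p8,z):  # p8 in 800x600 view
    u=(np.array(p8)+.5)*.64-.5;K=d["K"];T=d["cam_to_world"]
    a=(u-[K[0,2],K[1,2]])/K[0,0];r=np.linalg.norm(a);v=np.array([*(a/r*np.sin(r)),np.cos(r)])
    v=T[:3,:3]@v;o=T[:3,3];return (o+v*(z-o[2])/v[2])*1000
np.set_printoptions(precision=1,suppress=True)
E
python3 - <<'E'
from h import *
d=np.load("w1.npz")
P=lambda n,z,l:print(n,*[wplane(d,c,z)[:2] for c in l])
P("blade",.003,[(357,85),(446,85),(446,237),(357,237)])
P("handle",.06,[(400,275)]);P("rear",.08,[(400,413)])
P("base",.008,[(600,155),(681,321),(714,84)])
P("ribs",.024,[(644,185),(736,122),(690,291),(775,225)])
P("posts",.039,[(37,88),(129,141),(84,260)])
P("cass",.044,[(37,87),(120,125),(68,263)])
P("tape",.026,[(48,322)])
E
```

```text
blade [549.5  22.5] [553.1 -40. ] [443.1 -47.1] [439.5  17.1]
handle [425.6 -14.7]
rear [342.2 -19.4]
base [ 515.2 -157.4] [ 391.5 -256.1] [ 594.4 -261.9]
ribs [ 497.6 -188.8] [ 563.6 -274.8] [ 421.5 -247.1] [ 487.  -334.6]
posts [562.9 278.3] [510.4 180.9] [423.4 227.5]
cass [562.4 273.6] [522.1 186. ] [421.9 240.9]
tape [364.8 290.6]
```

send_rows(rows=[{"travel":[0.01,0.01,0.25],"turn":0},{"travel":[0.02,0.01,0.5],"turn":0},{"travel":[0.03,0.01,0.75],"turn":0},{"travel":[0.03,0.015,1.0],"turn":0}])

```text
time: 2.4
tcp_pos: [0.4079, -0.0189, 0.0639]
eef_rot: [3.14, 0.083, 0.002]
contact_force: [-0.1, -0.2, 0.1]
grip_width: 1.004
finger_force: 0.0
```

send_rows(rows=[{"travel":[0,0,0.15],"turn":0},{"travel":[0,0,0.25],"turn":0},{"travel":[0,0,0.3],"turn":0},{"travel":[0,0,0.3],"turn":0},{"travel":[0,0,0.3],"turn":0}])

```text
time: 2.82
tcp_pos: [0.4084, -0.0182, 0.0354]
eef_rot: [3.14, 0.083, 0.002]
contact_force: [-0.3, 0.7, 0.5]
grip_width: 1.003
finger_force: 0.0
```

send_rows(rows=[{"travel":[0,0,0],"turn":0},{"travel":[0,0,0],"turn":0},{"travel":[0,0,0],"turn":0},{"travel":[0,0,0],"turn":0},{"travel":[0,0,0],"turn":0},{"travel":[0,0,0],"turn":0},{"travel":[0,0,0],"turn":0},{"travel":[0,0,0],"turn":0},{"travel":[0,0,0],"turn":0},{"travel":[0,0,0],"turn":0}], gripper=-1, force=55)

```text
time: 3.65
tcp_pos: [0.4077, -0.0177, 0.0346]
eef_rot: [-3.14, -0.084, 0.0]
contact_force: [-0.8, -0.1, -0.7]
grip_width: 0.354
finger_force: 0.0
```

send_rows(rows=[{"travel":[0,0,0],"turn":0},{"travel":[0,0,0],"turn":0},{"travel":[0,0,0],"turn":0},{"travel":[0,0,0],"turn":0},{"travel":[0,0,0],"turn":0}])

```text
time: 4.07
tcp_pos: [0.4077, -0.0177, 0.0346]
eef_rot: [-3.14, -0.084, 0.0]
contact_force: [-0.1, 0.4, 0.4]
grip_width: 0.164
finger_force: 55.0
```

send_rows(rows=[{"travel":[0,0,-0.03],"turn":0},{"travel":[0,0,-0.1],"turn":0},{"travel":[0,0,-0.2],"turn":0},{"travel":[0,0,-0.3],"turn":0},{"travel":[0,0,-0.4],"turn":0},{"travel":[0,0,-0.47],"turn":0},{"travel":[0,0,-0.5],"turn":0},{"travel":[0,0,-0.5],"turn":0},{"travel":[0,0,-0.5],"turn":0}])

```text
time: 4.82
tcp_pos: [0.4078, -0.0177, 0.0848]
eef_rot: [3.14, 0.084, 0.001]
contact_force: [0.5, 0.3, -2.3]
grip_width: 0.162
finger_force: 55.0
```

```bash
cat > shot.py <<'E'
from plant import robot, eyes
import cv2,numpy as np,sys
n=sys.argv[1];c=sys.argv[2]
s=robot.get_state();r=s['eef_rot'];print(s['time'],(s['tcp_pos']*1000).round(1),"head",np.degrees(2*np.arctan2(r[1],r[0])).round(2)%360,s['contact_force'].round(1),s['moment'].round(2),s['grip_width'])
d=eyes.read_camera(c);np.savez(n+".npz",**d);cv2.imwrite(f"pics/{n}.png",cv2.resize(d["color"][...,::-1],(800,600),interpolation=3))
E
python3 shot.py w2 wrist
```

```text
4.8167 [407.8 -17.7  84.8] head 3.06 [ 0.5  0.3 -2.3] [0.03 0.16 0.  ] 0.1620828571541761
```

View pics/w2.png

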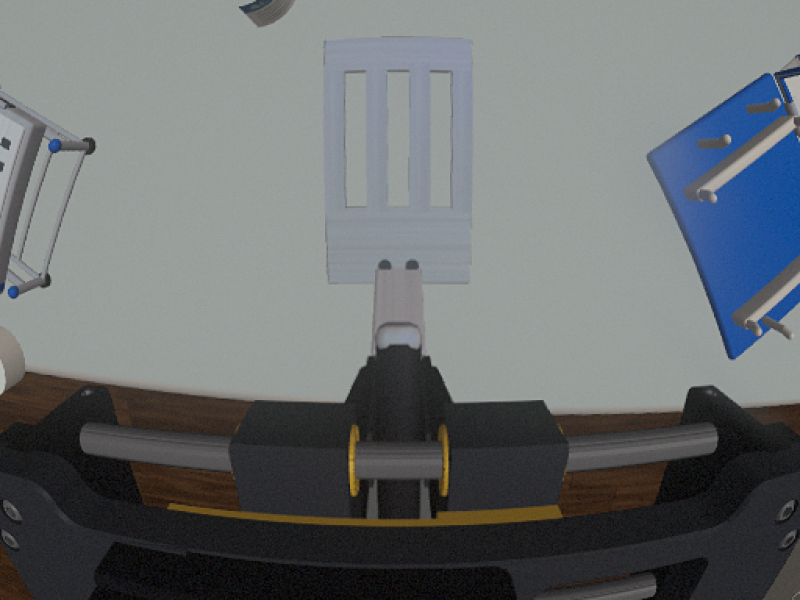

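```bash
python3 - <<'E'
from h import *
from scipy.optimize import brentq
d=np.load("w2.npz")
for a,b in(((323.5,41),(472.5,40)),((328,283),(470.5,283))):
    g=lambda z:np.linalg.norm((wplane(d,a,z)-wplane(d,b,z))[:2])-64
    z=brentq(g,-.05,.2);print(z*1000,wplane(d,a,z),wplane(d,b,z))
for z in(.05,.053):print(z,[wplane(d,c,z)[:2] for c in((323.5,41),(472.5,40),(328,283),(470.5,283))])
E
```

```text
55.309379201782306 [548.2  22.5  55.3] [552.  -41.4  55.3]
54.63375044237011 [440.2  16.2  54.6] [443.6 -47.7  54.6]
0.05 [array([549.7,  23.4]), array([553.7, -42.2]), array([439. ,  16.9]), array([442.5, -48.5])]
0.053 [array([548.9,  22.9]), array([552.7, -41.7]), array([439.8,  16.4]), array([443.2, -48. ])]
```

send_rows(rows=[{"travel":[-0.01,-0.05,0.0],"turn":-0.02},{"travel":[-0.03,-0.13,0.0],"turn":-0.05},{"travel":[-0.05,-0.22,0.0],"turn":-0.09},{"travel":[-0.07,-0.32,0.0],"turn":-0.13},{"travel":[-0.09,-0.42,0.0],"turn":-0.17},{"travel":[-0.11,-0.52,0.0],"turn":-0.21},{"travel":[-0.13,-0.6,0.0],"turn":-0.25},{"travel":[-0.15,-0.68,0.0],"turn":-0.285},{"travel":[-0.17,-0.74,0.0],"turn":-0.31},{"travel":[-0.17,-0.77,0.0],"turn":-0.326}])

```text
time: 5.7
tcp_pos: [0.3856, 0.0588, 0.0837]
eef_rot: [-2.692, -1.617, 0.003]
contact_force: [-0.7, -0.6, -1.3]
grip_width: 0.163
finger_force: 55.0
```

send_rows(rows=[{"travel":[0,0,0.1],"turn":0},{"travel":[0,0,0.2],"turn":0},{"travel":[0,0,0.3],"turn":0},{"travel":[0,0,0.37],"turn":0},{"travel":[0,0,0.37],"turn":0},{"travel":[0,0,0.37],"turn":0}])

```text
time: 6.2
tcp_pos: [0.3859, 0.0581, 0.0466]
eef_rot: [-2.696, -1.61, 0.003]
contact_force: [0.1, 0.8, -1.8]
grip_width: 0.166
finger_force: 55.0
```

```bash
python3 shot.py w3 wrist
```

```text
6.2 [385.9  58.1  46.6] head 61.69999999999999 [ 0.1  0.8 -1.8] [-0.12 -0.03 -0.  ] 0.16603841524310706
```

View pics/w3.png

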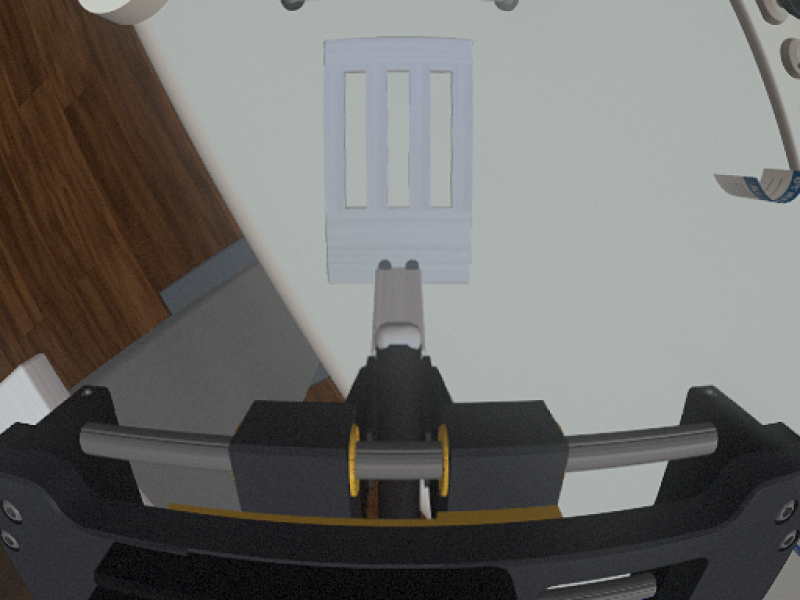

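send_rows(rows=[{"travel":[0.05,0,0],"turn":0},{"travel":[0.12,0,0],"turn":0},{"travel":[0.2,0,0],"turn":0},{"travel":[0.28,0,0],"turn":0},{"travel":[0.36,0,0],"turn":0},{"travel":[0.44,0,0],"turn":0},{"travel":[0.51,0,0],"turn":0},{"travel":[0.57,0,0],"turn":0},{"travel":[0.6,0,0],"turn":0},{"travel":[0.6,0,0],"turn":0}])

```text
time: 7.08
tcp_pos: [0.4153, 0.1116, 0.0477]
eef_rot: [-2.696, -1.613, 0.0]
contact_force: [0.2, -0.5, -1.7]
grip_width: 0.166
finger_force: 55.0
```

```bash
python3 shot.py w4 wrist
```

```text
7.0833 [415.3 111.6  47.7] head 61.79000000000002 [ 0.2 -0.5 -1.7] [-0.11  0.01 -0.02] 0.16580068069739098
```

View pics/w4.png

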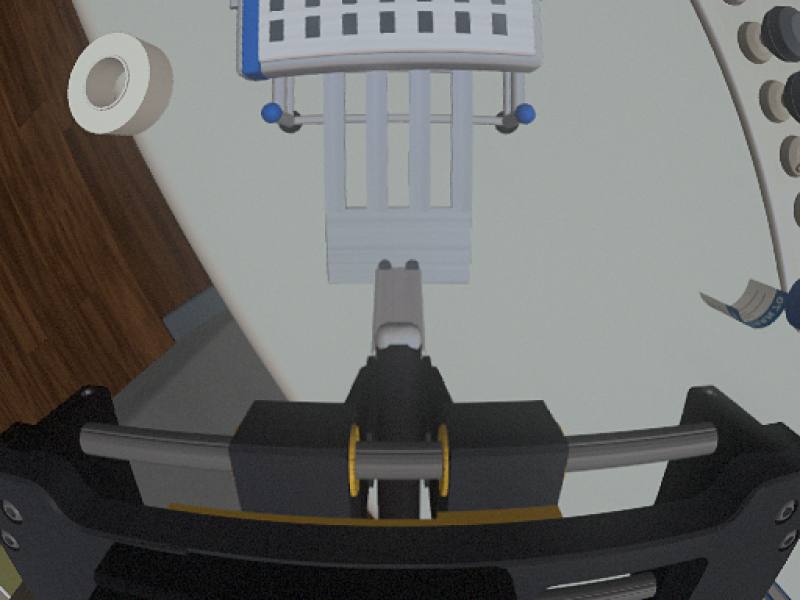

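```bash
python3 - <<'E'
from h import *
d=np.load("w4.npz")
t=np.array([415.3,111.6]);h=np.radians(61.75);ex=np.array([np.cos(h),np.sin(h)]);ey=np.array([-ex[1],ex[0]])
L=lambda c,z:(lambda p:np.array([(p-t)@ex-91,(p-t)@ey]))(wplane(d,c,z)[:2])
print("posts",[L(c,.036) for c in((271,113),(526,113))])
print("feet",[L(c,.003) for c in((290,124),(507,124))])
print("cass bottom rear",[L(c,.027) for c in((245,79),(268,76),(400,71),(540,67))])
print("cass rear top",[L(c,.044) for c in((270,70),(533,54))])
E
python3 - <<'E'
import cv2
im=cv2.imread("pics/w4.png");cv2.imwrite("pics/w4c.png",cv2.resize(im[0:150,220:560],None,fx=2.3,fy=2.3,interpolation=3))
E
```

```text
posts [array([17.6, 50.2]), array([ 17.7, -50.5])]
feet [array([16.4, 50.1]), array([ 16.4, -50.4])]
cass bottom rear [array([34.9, 64.3]), array([35.2, 54.1]), array([34.8, -0.8]), array([ 39.8, -59.3])]
cass rear top [array([33.7, 48.5]), array([ 40.5, -51.3])]
```

View pics/w4c.png

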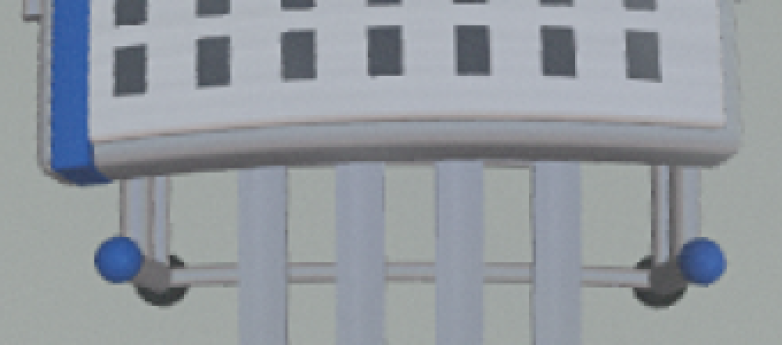

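send_rows(rows=[{"travel":[0.05,0,0],"turn":0},{"travel":[0.13,0,0],"turn":0},{"travel":[0.22,0,0],"turn":0},{"travel":[0.31,0,0],"turn":0},{"travel":[0.4,0,0],"turn":0},{"travel":[0.49,0,0],"turn":0},{"travel":[0.58,0,0],"turn":0},{"travel":[0.65,0,0],"turn":0},{"travel":[0.69,0,0],"turn":0},{"travel":[0.7,0,0],"turn":0}])

```text
time: 7.97
tcp_pos: [0.4486, 0.1735, 0.0477]
eef_rot: [-2.696, -1.613, 0.0]
contact_force: [-0.0, -0.3, -2.1]
grip_width: 0.166
finger_force: 55.0
```

send_rows(rows=[{"travel":[0,0,0],"turn":0},{"travel":[0,0,-0.03],"turn":0},{"travel":[0,0,-0.05],"turn":0},{"travel":[0,0,-0.07],"turn":0},{"travel":[0,0,-0.08],"turn":0},{"travel":[0,0,-0.09],"turn":0},{"travel":[0,0,-0.1],"turn":0},{"travel":[0,0,-0.11],"turn":0},{"travel":[0,0,-0.12],"turn":0},{"travel":[0,0,-0.13],"turn":0}])

```text
time: 8.8
tcp_pos: [0.4478, 0.1726, 0.0603]
eef_rot: [-2.696, -1.612, 0.001]
contact_force: [-0.1, 0.2, -2.9]
grip_width: 0.163
finger_force: 55.0
```

```bash
python3 shot.py w5 wrist
```

```text
8.8 [447.8 172.6  60.3] head 61.74000000000001 [-0.1  0.2 -2.9] [-0.26  0.01  0.04] 0.16285105218209403
```

send_rows(rows=[{"travel":[0,0,-0.02],"turn":0},{"travel":[0,0,-0.05],"turn":0},{"travel":[0,0,-0.09],"turn":0},{"travel":[0,0,-0.13],"turn":0},{"travel":[0,0,-0.17],"turn":0},{"travel":[0,0,-0.21],"turn":0},{"travel":[0,0,-0.25],"turn":0},{"travel":[0,0,-0.28],"turn":0},{"travel":[0,0,-0.3],"turn":0},{"travel":[0,0,-0.3],"turn":0}])

```text
time: 9.68
tcp_pos: [0.4486, 0.1729, 0.0913]
eef_rot: [2.696, 1.612, 0.002]
contact_force: [0.4, -0.4, -2.5]
grip_width: 0.164
finger_force: 55.0
```

```bash
python3 shot.py w6 wrist; python3 - <<'E'
from h import *
for n in("w5","w6"):
    d=np.load(n+".npz");im=cv2.resize(d["color"],(800,600),interpolation=3);hsv=cv2.cvtColor(im,cv2.COLOR_RGB2HSV)
    b=(cv2.inRange(hsv,(105,110,60),(125,255,255)))
    nn,l,st,ce=cv2.connectedComponentsWithStats(b)
    print(n,[ (st[i].tolist(),ce[i].round().tolist()) for i in range(1,nn) if st[i,4]>80])
    dk=cv2.inRange(cv2.cvtColor(im,cv2.COLOR_RGB2GRAY),0,120)
    nn,l,st,ce=cv2.connectedComponentsWithStats(dk)
    print([ce[i].round().astype(int).tolist() for i in range(1,nn) if 150<st[i,4]<900 and ce[i,1]<330 and 180<ce[i,0]<620])
E
```

```text
9.6833 [448.6 172.9  91.3] head 61.74 [ 0.4 -0.4 -2.5] [-0.23  0.11  0.04] 0.16405518429552265
w5 [([273, 13, 18, 18, 235], [282.0, 21.0]), ([84, 35, 11, 12, 103], [89.0, 41.0]), ([246, 44, 26, 202, 2960], [256.0, 145.0]), ([277, 267, 17, 17, 235], [285.0, 275.0]), ([504, 267, 18, 18, 233], [513.0, 276.0]), ([762, 411, 16, 14, 81], [769.0, 419.0])]
[[420, 70], [455, 70], [384, 70], [491, 71], [348, 72], [313, 75], [278, 78], [384, 102], [421, 101], [457, 101], [348, 104], [492, 102], [313, 106], [279, 109], [421, 134], [457, 134], [349, 136], [385, 135], [492, 134], [314, 138], [280, 140], [386, 167], [422, 167], [457, 167], [493, 167], [315, 170], [350, 169], [281, 173], [387, 200], [423, 199], [458, 199], [493, 199], [351, 201], [316, 203], [282, 204], [503, 265], [293, 269]]
w6 [([288, 35, 15, 8, 94], [295.0, 39.0]), ([246, 44, 26, 202, 2959], [256.0, 145.0]), ([113, 47, 10, 11, 88], [117.0, 52.0]), ([291, 256, 15, 15, 176], [298.0, 263.0]), ([490, 256, 15, 16, 174], [497.0, 264.0]), ([733, 394, 15, 19, 146], [741.0, 402.0])]
[[455, 70], [384, 70], [420, 70], [491, 71], [348, 72], [312, 75], [278, 78], [421, 101], [457, 101], [348, 104], [384, 102], [492, 102], [313, 106], [279, 109], [421, 134], [457, 134], [349, 136], [385, 134], [492, 134], [314, 138], [280, 141], [386, 167], [422, 167], [457, 167], [493, 167], [315, 170], [350, 169], [281, 173], [387, 200], [423, 199], [458, 199], [493, 199], [351, 201], [316, 203], [282, 204], [490, 257], [304, 259]]
```

```bash
python3 - <<'E'
from h import *
def mk(n,t,hd):
    d=np.load(n+".npz");t=np.array(t);h=np.radians(hd);ex=np.array([np.cos(h),np.sin(h)]);ey=np.array([-ex[1],ex[0]])
    return lambda c,z:(lambda p:np.array([(p-t)@ex-91,(p-t)@ey]))(wplane(d,c,z)[:2])
L4=mk("w4",(415.3,111.6),61.75);L6=mk("w6",(448.4,172.8),61.75)
print("w4 slots",L4((276.5,30),.044),L4((499.6,24),.044))
z=.0777
S=np.array([[L6(c,z) for c in r] for r in ([(278,78),(312.5,75),(348,72),(384,70),(420,70),(455,70),(491,71)],[(282,204),(316,203),(351,201),(387,200),(423,199),(458,199),(493,199)])])
print(S[0,[0,3,6]],S[1,[0,3,6]],S.mean((0,1)))
v=S[:,-1]-S[:,0];print("yaw",np.degrees(np.arctan2(v[:,0],-v[:,1])));v=S[0]-S[1];print(np.degrees(np.arctan2(-v[:,1]*-1,v[:,0])))
im=cv2.resize(np.load("w6.npz")["color"],(800,600),interpolation=3)
g=cv2.cvtColor(im,cv2.COLOR_RGB2GRAY).astype(int)
print("col350-ish down",g[205:262:2,333].tolist());print("col 440",g[205:262:2,440].tolist());print("row150 left",g[150,230:285:2].tolist());print("row150 right",g[150,495:560:2].tolist())
print("top",g[20:75:2,402].tolist())
E
```

```text
w4 slots [50.1 46.3] [ 51.8 -38.4]
[[ 32.5  47.6]
 [ 33.8   5.3]
 [ 34.6 -37. ]] [[-19.4  46.6]
 [-18.8   4.2]
 [-17.8 -38.2]] [7.4 4.8]
yaw [1.4 1.1]
[1.1 1.  1.  1.2 1.4 1.5 1.3]
col350-ish down [182, 180, 179, 179, 180, 182, 180, 178, 179, 178, 178, 180, 175, 161, 154, 151, 145, 121, 144, 155, 150, 150, 148, 153, 149, 151, 149, 151, 149]
col 440 [183, 180, 180, 180, 182, 180, 180, 180, 179, 181, 178, 173, 148, 152, 147, 142, 138, 156, 155, 154, 152, 150, 148, 153, 154, 155, 153, 154, 153]
row150 left [162, 163, 148, 143, 149, 151, 142, 138, 154, 96, 85, 87, 88, 89, 87, 89, 113, 181, 182, 182, 181, 177, 105, 78, 77, 82, 78, 78]
row150 right [182, 181, 180, 180, 178, 181, 182, 180, 181, 180, 181, 181, 181, 182, 183, 173, 156, 160, 119, 128, 150, 152, 154, 163, 163, 163, 165, 165, 162, 164, 164, 163, 163]
top [162, 161, 163, 163, 163, 163, 163, 147, 134, 145, 151, 155, 178, 184, 183, 183, 183, 182, 180, 180, 186, 182, 179, 178, 179, 181, 181, 183]
```

```bash
python3 - <<'E'
from h import *
d=np.load("w6.npz");t=np.array((448.4,172.8));h=np.radians(61.75);ex=np.array([np.cos(h),np.sin(h)]);ey=np.array([-ex[1],ex[0]])
L=lambda c,z:(lambda p:np.array([(p-t)@ex-91,(p-t)@ey]))(wplane(d,c,z)[:2])
for z in(.06,.065,.07,.074,.0777):
    a=L((402,34.5),z)[0],L((402,239.5),z)[0],L((232.5,150),z)[1],L((532.5,150),z)[1]
    b=L((402,43.5),z)[0],L((402,228.5),z)[0],L((247.5,150),z)[1],L((525,150),z)[1]
    print(z,np.array([a[0]-a[1],(a[0]+a[1])/2,a[2]-a[3],(a[2]+a[3])/2]),np.array([b[0]-b[1],(b[0]+b[1])/2,b[2]-b[3],(b[2]+b[3])/2]))
E
```

```text
0.06 [ 91.5   8.6 133.1   7.1] [ 82.4   8.9 122.4   5.3]
0.065 [ 89.3   8.2 129.8   7. ] [ 80.3   8.5 119.4   5.2]
0.07 [ 87.    7.8 126.5   6.8] [ 78.3   8.1 116.4   5. ]
0.074 [ 85.2   7.4 123.9   6.6] [ 76.7   7.7 114.    4.9]
0.0777 [ 83.5   7.1 121.5   6.5] [ 75.2   7.4 111.7   4.8]
```

```bash
cat > fit.py <<'E'
from h import *
from scipy.optimize import minimize
from scipy.ndimage import map_coordinates
def px(d,P,fish):
    T=np.linalg.inv(d["cam_to_world"]);q=P@T[:3,:3].T+T[:3,3];K=d["K"]
    if fish:
        r=np.hypot(q[:,0],q[:,1]);s=np.arctan2(r,q[:,2])/r
    else: s=1/q[:,2]
    return np.c_[q[:,0]*s*K[0,0]+K[0,2],q[:,1]*s*K[1,1]+K[1,2]]
def fit(n,x0,fish,edges=("-x","+y","-y")):
    d=np.load(n+".npz");im=d["color"].astype(float);B=np.clip((im[...,2]-im[...,0])/100,0,1);B=cv2.GaussianBlur(B,(0,0),.8)
    u=np.linspace(-1,1,81);off=np.array([-6,-4,-2,2,4,6.])  # + = inside
    def score(p):
        c,s=np.cos(p[2]),np.sin(p[2]);tot=0
        for e in edges:
            for o in off:
                if e=="-x":l=np.c_[np.full(81,-64+o),u*72]
                else: l=np.c_[-10+u*45,np.full(81,(81-o)*(1 if e=="+y" else -1))]
                P=np.c_[p[0]+l[:,0]*c-l[:,1]*s,p[1]+l[:,0]*s+l[:,1]*c,np.full(81,8.)]/1000
                q=px(d,P,fish);tot+=np.sign(o)*map_coordinates(B,[q[:,1],q[:,0]],order=1).mean()
        return -tot
    best=min((minimize(score,[x0[0]+dx,x0[1]+dy,np.radians(x0[2]+dh)],method="Nelder-Mead",options=dict(initial_simplex=None,xatol=.05)) for dx in(-3,3) for dy in(-3,3) for dh in(-2,1)),key=lambda r:r.fun)
    return best.x[:2],np.degrees(best.x[2]),best.fun
if __name__=="__main__":
    print(fit("top0",(490,-260,-52.8),False));print(fit("w1",(492,-260,-52.8),True))
E
python3 fit.py
```

```text
(array([ 490.6, -258.7]), np.float64(-51.96457436296258), np.float64(-5.887033118952998))
(array([ 492.6, -256. ]), np.float64(-52.45341675018713), np.float64(-6.824558565417393))
```

send_rows(rows=[{"travel":[-0.04,0,-0.02],"turn":0},{"travel":[-0.12,0,-0.06],"turn":0},{"travel":[-0.23,0,-0.12],"turn":0},{"travel":[-0.36,0,-0.18],"turn":0},{"travel":[-0.5,0,-0.25],"turn":0},{"travel":[-0.64,0,-0.32],"turn":0},{"travel":[-0.77,0,-0.38],"turn":0},{"travel":[-0.88,0,-0.44],"turn":0},{"travel":[-0.96,0,-0.48],"turn":0},{"travel":[-1.0,0,-0.5],"turn":0}])

```text
time: 10.57
tcp_pos: [0.4006, 0.0837, 0.1413]
eef_rot: [2.697, 1.61, 0.001]
contact_force: [-0.2, -0.2, -3.0]
grip_width: 0.164
finger_force: 55.0
```

send_rows(rows=[{"travel":[-0.02,0.01,0],"turn":0.006},{"travel":[-0.07,0.02,0],"turn":0.019},{"travel":[-0.14,0.05,0],"turn":0.037},{"travel":[-0.22,0.07,0],"turn":0.058},{"travel":[-0.31,0.1,0],"turn":0.08},{"travel":[-0.4,0.14,0],"turn":0.102},{"travel":[-0.48,0.16,0],"turn":0.123},{"travel":[-0.55,0.19,0],"turn":0.141},{"travel":[-0.6,0.2,0],"turn":0.154},{"travel":[-0.62,0.21,0],"turn":0.16}])

```text
time: 11.4
tcp_pos: [0.3897, 0.0198, 0.1402]
eef_rot: [-3.013, -0.887, 0.001]
contact_force: [-0.0, -0.4, -3.4]
grip_width: 0.163
finger_force: 55.0
```

send_rows(rows=[{"travel":[-0.02,0.02,0],"turn":0.006},{"travel":[-0.05,0.07,0],"turn":0.019},{"travel":[-0.1,0.13,0],"turn":0.037},{"travel":[-0.15,0.2,0],"turn":0.058},{"travel":[-0.21,0.28,0],"turn":0.08},{"travel":[-0.27,0.36,0],"turn":0.102},{"travel":[-0.32,0.43,0],"turn":0.123},{"travel":[-0.37,0.49,0],"turn":0.141},{"travel":[-0.4,0.54,0],"turn":0.154},{"travel":[-0.42,0.56,0],"turn":0.16}])

```text
time: 12.23
tcp_pos: [0.3853, -0.05, 0.1405]
eef_rot: [-3.139, -0.11, 0.0]
contact_force: [-0.3, 0.7, -2.5]
grip_width: 0.164
finger_force: 55.0
```

```bash
cat > slots.py <<'E'
from h import *
import sys
n=sys.argv[1]
im=cv2.resize(np.load(n+".npz")["color"],(800,600),interpolation=3)
dk=cv2.inRange(cv2.cvtColor(im,cv2.COLOR_RGB2GRAY),0,120)
nn,l,st,ce=cv2.connectedComponentsWithStats(dk)
p=np.array([ce[i] for i in range(1,nn) if 150<st[i,4]<900 and 50<ce[i,1]<220 and 260<ce[i,0]<510])
print(len(p),"slots mean px",p.mean(0),p[np.argmin(p.sum(1))],p[np.argmax(p.sum(1))])
E
python3 slots.py w6; python3 shot.py w7 wrist; python3 slots.py w7; python3 -c "
from fit import *
print(fit('w7',(491,-258,-52.3),True))"
```

```text
35 slots mean px [385.6 136.2] [278.2  78.1] [492.8 199.2]
12.2333 [385.3 -50.  140.5] head 4.019999999999982 [-0.3  0.7 -2.5] [0.08 0.23 0.05] 0.1639586205925905
33 slots mean px [380.1 135.3] [277.7  78.2] [492.9 199.1]
(array([ 492.1, -256.2]), np.float64(-52.58258732811868), np.float64(-7.135040222628794))
```

send_rows(rows=[{"travel":[0,0.03,0],"turn":0.006},{"travel":[0.0,0.08,0],"turn":0.019},{"travel":[0.01,0.16,0],"turn":0.037},{"travel":[0.01,0.25,0],"turn":0.058},{"travel":[0.02,0.34,0],"turn":0.08},{"travel":[0.02,0.44,0],"turn":0.102},{"travel":[0.02,0.52,0],"turn":0.123},{"travel":[0.03,0.6,0],"turn":0.141},{"travel":[0.03,0.66,0],"turn":0.154},{"travel":[0.03,0.68,0],"turn":0.16}])

```text
time: 13.12
tcp_pos: [0.3933, -0.1176, 0.1407]
eef_rot: [-3.068, 0.674, 0.0]
contact_force: [0.7, 0.5, -3.0]
grip_width: 0.164
finger_force: 55.0
```

send_rows(rows=[{"travel":[0.02,0.02,0],"turn":0.006},{"travel":[0.07,0.05,0],"turn":0.019},{"travel":[0.14,0.09,0],"turn":0.037},{"travel":[0.21,0.15,0],"turn":0.058},{"travel":[0.3,0.2,0],"turn":0.08},{"travel":[0.38,0.26,0],"turn":0.102},{"travel":[0.46,0.32,0],"turn":0.123},{"travel":[0.52,0.36,0],"turn":0.141},{"travel":[0.57,0.39,0],"turn":0.154},{"travel":[0.593,0.41,0],"turn":0.16}])

```text
time: 13.95
tcp_pos: [0.4304, -0.1794, 0.1406]
eef_rot: [-2.805, 1.415, 0.0]
contact_force: [-0.4, 0.0, -2.3]
grip_width: 0.167
finger_force: 55.0
```

send_rows(rows=[{"travel":[0,0,0.02],"turn":0},{"travel":[0,0,0.07],"turn":0},{"travel":[0,0,0.14],"turn":0},{"travel":[0,0,0.22],"turn":0},{"travel":[0,0,0.3],"turn":0},{"travel":[0,0,0.38],"turn":0},{"travel":[0,0,0.46],"turn":0},{"travel":[0,0,0.53],"turn":0},{"travel":[0,0,0.58],"turn":0},{"travel":[0,0,0.6],"turn":0}])

```text
time: 14.78
tcp_pos: [0.4293, -0.179, 0.0794]
eef_rot: [-2.806, 1.413, 0.003]
contact_force: [0.1, -0.5, -2.2]
grip_width: 0.168
finger_force: 55.0
```

```bash
python3 shot.py w8 wrist; python3 slots.py w8; python3 shot.py t8 top; python3 - <<'E'
from fit import *
d=np.load("w8.npz");im=d["color"].astype(int);B=im[...,2]-im[...,0]
for r in(60,80,100,120,140,150):print(r,''.join('#' if v>60 else '.' for v in B[r,60:440:2]))
for c in(190,220,255,290,320):print(c,''.join('#' if v>60 else '.' for v in B[0:260:2,c]))
for e in(("-x",),("-x","+y","-y")):print(fit("w8",(492,-256.4,-52.4),True,e))
E
```

```text
14.7833 [ 429.3 -179.    79.4] head 306.54 [ 0.1 -0.5 -2.2] [0.28 0.18 0.  ] 0.16805616244852833
35 slots mean px [385.7 136.3] [278.3  78.1] [492.8 199.2]
14.8333 [ 429.3 -179.    79.5] head 306.54 [ 0.4 -0.5 -3.4] [0.26 0.19 0.04] 0.1675725729473135
60 .................................................#####.......................................................................................##...............................................
80 .................................................#####.........................................................................................#..............................................
100 ..................................................####.........................................................................................#..............................................
120 ..................................................#####.......................................................................................................................................
140 ...................................................#####..........
[... 475 characters left out ...]
..................................................................................................................
255 ....###.####......................................................................................................................
290 .........###......................................................................................................................
320 .....##..###................................................................##...##...............................................
(array([ 497.1, -252.9]), np.float64(-52.189294624928564), np.float64(-1.1774459792185958))
(array([ 489.8, -258.8]), np.float64(-52.40452787703307), np.float64(-4.39050491265008))
```

```bash
python3 - <<'E'
from h import *
d=np.load("w8.npz");im=d["color"].astype(int)
for r in(90,120,150):print(r,"L",[tuple(map(int,v)) for v in im[r,138:170:2]]);
for r in(60,120,150):print(r,"R",[tuple(map(int,v)) for v in im[r,328:352:2]])
for c in(190,255,320):print(c,"rear",[tuple(map(int,v)) for v in im[138:174:2,c]])
C=np.array([492,-256.4]);h=np.radians(-52.4);ex=np.array([np.cos(h),np.sin(h)]);ey=np.array([-ex[1],ex[0]])
def case(c,r,z):
    p=wplane(d,((c+.5)/.64-.5,(r+.5)/.64-.5),z)[:2]-C;return np.array([p@ex,p@ey])
print("R edge z8",[case(*q,.008) for q in((347,150),(344.5,140))],"rear z8",[case(*q,.008) for q in((190,167),(320,165.5))])
B=im[...,2]-im[...,0]
rows=[(r,[c for c in range(100,400) if B[r,c]>60]) for r in(155,158,160,162,164,166,168)]
for r,c in rows:print(r,c[:3],c[-3:],len(c))
E
```

```text
90 L [(158, 165, 163), (162, 168, 165), (162, 169, 166), (161, 168, 164), (163, 167, 166), (163, 168, 165), (146, 144, 146), (145, 153, 163), (134, 129, 132), (142, 147, 153), (87, 114, 155), (54, 94, 162), (50, 90, 162), (55, 96, 165), (53, 92, 164), (150, 157, 170)]
120 L [(161, 167, 165), (160, 166, 163), (162, 167, 164), (161, 166, 166), (160, 166, 163), (163, 168, 166), (159, 166, 162), (162, 170, 165), (162, 169, 165), (109, 115, 139), (150, 153, 160), (51, 89, 159), (53, 91, 161), (51, 90, 160), (50, 92, 161), (49, 87, 153)]
150 L [(161, 166, 162), (162, 168, 165), (162, 168, 164), (161, 168, 167), (163, 169, 164), (161, 167, 164), (162, 169, 166), (161, 167, 166), (163, 170, 166), (169, 172, 168), (107, 118, 145), (154, 158, 160), (57, 95, 159), (51, 93, 161), (46, 91, 160), (50, 91, 160)]
60 R [(177, 182, 195), (178, 183, 195), (176, 180, 194), (175, 179, 190), (149, 154, 163), (150, 154, 161), (110, 124, 153), (77, 111, 167), (82, 111, 166), (84, 103, 144), (164, 170, 169), (161, 167, 165)]
120 R [(176, 180, 187), (177, 181, 189), (176, 181, 189), (177, 181, 190), (149, 151
[... 949 characters left out ...]
, 156)]
320 rear [(178, 184, 189), (177, 181, 188), (179, 186, 191), (175, 179, 185), (112, 117, 124), (143, 148, 153), (118, 117, 118), (48, 90, 164), (47, 85, 157), (124, 130, 151), (162, 156, 151), (118, 121, 142), (47, 89, 160), (49, 72, 120), (160, 167, 162), (160, 166, 163), (161, 167, 165), (160, 166, 164)]
R edge z8 [array([-50.2, -80.7]), array([-41.8, -78.1])] rear z8 [array([-62.9,  52.1]), array([-63.6, -57.3])]
155 [158, 159, 160] [343, 344, 345] 65
158 [158, 159, 160] [343, 344, 345] 76
160 [159, 160, 161] [343, 344, 345] 77
162 [159, 160, 161] [343, 344, 345] 83
164 [159, 160, 161] [338, 339, 341] 83
166 [159, 160, 161] [206, 207, 208] 49
168 [160, 161, 162] [183, 184, 186] 26
```

send_rows(rows=[{"travel":[0.01,0,0.02],"turn":0},{"travel":[0.012,0,0.05],"turn":0},{"travel":[0.012,0,0.08],"turn":0},{"travel":[0.012,0,0.11],"turn":0},{"travel":[0.012,0,0.14],"turn":0},{"travel":[0.012,0,0.16],"turn":0},{"travel":[0.012,0,0.18],"turn":0},{"travel":[0.012,0,0.19],"turn":0},{"travel":[0.012,0,0.2],"turn":0},{"travel":[0.012,0,0.2],"turn":0}])

```text
time: 15.72
tcp_pos: [0.4305, -0.1802, 0.0605]
eef_rot: [2.806, -1.413, -0.0]
contact_force: [0.2, -0.3, -2.7]
grip_width: 0.165
finger_force: 55.0
```

```bash
python3 shot.py w9 wrist; python3 slots.py w9; python3 - <<'E'
from h import *
d=np.load("w9.npz");im=d["color"].astype(int);B=im[...,2]-im[...,0]
C=np.array([492,-256.4]);h=np.radians(-52.4);ex=np.array([np.cos(h),np.sin(h)]);ey=np.array([-ex[1],ex[0]])
def case(c,r,z):
    p=wplane(d,((c+.5)/.64-.5,(r+.5)/.64-.5),z)[:2]-C;return np.array([p@ex,p@ey])
for r in(60,80,100,120,130,140,150,155,160):
    c=[c for c in range(100,400) if B[r,c]>60];L=c[0]-.5;Rr=c[-1]+.5;print(r,L,Rr,case(L,r,.008),case(Rr,r,.008))
for c in(190,200,310,320):
    q=[r for r in range(100,190) if B[r,c]>60];print(c,q[-1]+.5,case(c,q[-1]+.5,.008))
E
```

```text
15.7167 [ 430.5 -180.2   60.5] head 306.54 [ 0.2 -0.3 -2.7] [ 0.3   0.15 -0.02] 0.16481761702240819
35 slots mean px [385.6 136.2] [278.3  78.2] [492.8 199.2]
60 157.5 353.5 [27.8 70.4] [ 25.  -79.2]
80 145.5 354.5 [12.9 80.6] [  9.1 -79.7]
100 146.5 354.5 [-3.  80.4] [ -6.6 -79.7]
120 147.5 354.5 [-18.7  80.4] [-22.2 -79.9]
130 160.5 350.5 [-27.4  70. ] [-30.1 -76.8]
140 148.5 354.5 [-34.6  80.7] [-37.9 -80.4]
150 149.5 353.5 [-42.5  80.5] [-45.8 -79.8]
155 150.5 353.5 [-46.6  80. ] [-49.8 -80. ]
160 150.5 353.5 [-50.6  80.3] [-53.8 -80.2]
190 174.5 [-63.5  48.5]
200 174.5 [-63.7  40.5]
310 171.5 [-62.9 -45. ]
320 171.5 [-63. -53.]
```

send_rows(rows=[{"travel":[0,0,0.01],"turn":0},{"travel":[0,0,0.02],"turn":0},{"travel":[0,0,0.03],"turn":0},{"travel":[0,0,0.04],"turn":0},{"travel":[0,0,0.05],"turn":0},{"travel":[0,0,0.06],"turn":0},{"travel":[0,0,0.07],"turn":0},{"travel":[0,0,0.09],"turn":0},{"travel":[0,0,0.11],"turn":0},{"travel":[0,0,0.11],"turn":0}])

```text
time: 16.6
tcp_pos: [0.4304, -0.1802, 0.0492]
eef_rot: [-2.806, 1.413, 0.001]
contact_force: [-0.7, 0.6, -0.3]
grip_width: 0.162
finger_force: 55.0
```

```bash
python3 shot.py w10 wrist; python3 slots.py w10
```

```text
16.6 [ 430.4 -180.2   49.2] head 306.54 [-0.7  0.6 -0.3] [ 0.15  0.05 -0.03] 0.16210885573698341
35 slots mean px [384.9 134.4] [273.5  74.4] [495.7 199.5]
```

send_rows(rows=[{"travel":[-0.03,0,0],"turn":0},{"travel":[-0.09,0,0],"turn":0},{"travel":[-0.18,0,0],"turn":0},{"travel":[-0.29,0,0],"turn":0},{"travel":[-0.41,0,0],"turn":0},{"travel":[-0.53,0,0],"turn":0},{"travel":[-0.65,0,0],"turn":0},{"travel":[-0.77,0,0],"turn":0},{"travel":[-0.89,0,0],"turn":0},{"travel":[-1.0,0,0],"turn":0}])

```text
time: 17.48
tcp_pos: [0.3698, -0.0987, 0.0494]
eef_rot: [-2.806, 1.412, 0.001]
contact_force: [0.5, 0.0, -1.5]
grip_width: 0.167
finger_force: 55.0
```

send_rows(rows=[{"travel":[-0.1,0,0],"turn":0},{"travel":[-0.2,0,0],"turn":0},{"travel":[-0.28,0,0],"turn":0},{"travel":[-0.3,0,-0.05],"turn":0},{"travel":[-0.3,0,-0.15],"turn":0},{"travel":[-0.3,0,-0.28],"turn":0},{"travel":[-0.3,0,-0.37],"turn":0},{"travel":[-0.3,0,-0.4],"turn":0},{"travel":[-0.3,0,-0.4],"turn":0}])

```text
time: 18.23
tcp_pos: [0.3545, -0.0765, 0.0914]
eef_rot: [-2.805, 1.413, -0.005]
contact_force: [1.0, -0.2, -1.5]
grip_width: 0.17
finger_force: 55.0
```

```bash
python3 shot.py w11 wrist; python3 shot.py s11 scene; python3 shot.py t11 top; python3 - <<'E'
from h import *
d=np.load("w1.npz");print("edge",wplane(d,(400,358),0),wplane(d,(480,360),0),"bottle",wplane(d,(275,5),.09))
d=np.load("w11.npz");C=np.array([492.4,-256.2]);h=np.radians(-52.3);ex=np.array([np.cos(h),np.sin(h)]);ey=np.array([-ex[1],ex[0]])
im=cv2.resize(d["color"],(800,600),interpolation=3)
dk=cv2.inRange(cv2.cvtColor(im,cv2.COLOR_RGB2GRAY),0,120);nn,l,st,ce=cv2.connectedComponentsWithStats(dk)
p=[(lambda q:(q@ex,q@ey))(wplane(d,ce[i],.042)[:2]-C) for i in range(1,nn) if 30<st[i,4]<900]
p=np.array([q for q in p if abs(q[0])<50 and abs(q[1])<65]);print(len(p),p)
E
```

```text
18.2333 [354.5 -76.5  91.4] head 306.52 [ 1.  -0.2 -1.5] [0.17 0.05 0.  ] 0.17028635523735272
18.2833 [353.8 -76.2  90.4] head 306.52 [-0.4  0.2 -1.8] [0.2  0.14 0.04] 0.1641928154081499
18.3333 [353.2 -76.   89.7] head 306.52 [-0.4  0.5 -1.2] [0.22 0.09 0.07] 0.1645526308656223
edge [346.2 -19.4   0. ] [347.7 -82.7   0. ] bottle [580.1  61.5  90. ]
0 []
```

send_rows(rows=[{"travel":[0,-0.04,0],"turn":-0.015},{"travel":[0,-0.13,0],"turn":-0.045},{"travel":[0,-0.24,0],"turn":-0.08},{"travel":[0,-0.36,0],"turn":-0.12},{"travel":[0,-0.49,0],"turn":-0.16},{"travel":[-0.01,-0.61,0],"turn":-0.2},{"travel":[-0.01,-0.73,0],"turn":-0.24},{"travel":[-0.01,-0.84,0],"turn":-0.275},{"travel":[-0.01,-0.92,0],"turn":-0.3},{"travel":[-0.01,-0.96,0],"turn":-0.314}])

```text
time: 19.22
tcp_pos: [0.4298, -0.0173, 0.0887]
eef_rot: [-3.14, -0.09, 0.003]
contact_force: [-0.1, -0.2, -1.1]
grip_width: 0.163
finger_force: 55.0
```

send_rows(rows=[{"travel":[0,0,0.05],"turn":0},{"travel":[0,0,0.15],"turn":0},{"travel":[0,0,0.27],"turn":0},{"travel":[0,0,0.37],"turn":0},{"travel":[0,0,0.44],"turn":0},{"travel":[0,0,0.48],"turn":0},{"travel":[0,0,0.5],"turn":0},{"travel":[0,0,0.52],"turn":0},{"travel":[0,0,0.53],"turn":0},{"travel":[0,0,0.53],"turn":0}])

```text
time: 20.05
tcp_pos: [0.43, -0.018, 0.0369]
eef_rot: [3.14, 0.084, 0.001]
contact_force: [-0.4, 0.8, -1.2]
grip_width: 0.165
finger_force: 55.0
```

send_rows(rows=[{"travel":[0,0,0.005],"turn":0},{"travel":[0,0,0.01],"turn":0},{"travel":[0,0,0.015],"turn":0},{"travel":[0,0,0.02],"turn":0},{"travel":[0,0,0.02],"turn":0},{"travel":[0,0,0.02],"turn":0}])

```text
time: 20.55
tcp_pos: [0.4298, -0.0179, 0.0347]
eef_rot: [3.14, 0.084, 0.0]
contact_force: [1.1, 1.3, -1.2]
grip_width: 0.167
finger_force: 55.0
```

send_rows(rows=[{"travel":[0,0,0.003],"turn":0},{"travel":[0,0,0.006],"turn":0},{"travel":[0,0,0.009],"turn":0},{"travel":[0,0,0.009],"turn":0},{"travel":[0,0,0.009],"turn":0}])

```text
time: 20.97
tcp_pos: [0.4298, -0.0179, 0.0346]
eef_rot: [-3.14, -0.084, 0.001]
contact_force: [-4.6, -0.0, 6.1]
grip_width: 0.164
finger_force: 55.0
```

```bash
python3 - <<'E'
from plant import robot
s=robot.get_state();print(s['tcp_pos'],s['contact_force'],s['moment'])
E
```

```text
[ 0.429828   -0.01791233  0.03462393] [-4.55916034 -0.0151609   6.10623908] [0.12546997 0.69756565 0.03953429]
```

send_rows(rows=[{"travel":[0,0,-0.005],"turn":0},{"travel":[0,0,-0.005],"turn":0},{"travel":[0,0,-0.005],"turn":0}])

```text
time: 21.22
tcp_pos: [0.43, -0.0179, 0.0346]
eef_rot: [3.14, 0.084, 0.001]
contact_force: [-1.9, -0.1, 3.5]
grip_width: 0.164
finger_force: 55.0
```

send_rows(rows=[{"travel":[0,0,0],"turn":0},{"travel":[0,0,0],"turn":0},{"travel":[0,0,0],"turn":0},{"travel":[0,0,0],"turn":0},{"travel":[0,0,0],"turn":0},{"travel":[0,0,0],"turn":0},{"travel":[0,0,0],"turn":0},{"travel":[0,0,0],"turn":0}], gripper=0.2)

```text
time: 21.88
tcp_pos: [0.4298, -0.0179, 0.0342]
eef_rot: [-3.14, -0.084, -0.0]
contact_force: [0.3, 0.1, -0.7]
grip_width: 0.594
finger_force: 0.0
```

send_rows(rows=[{"travel":[0,0,-0.05],"turn":0},{"travel":[0,0,-0.15],"turn":0},{"travel":[0,0,-0.3],"turn":0},{"travel":[0,0,-0.5],"turn":0},{"travel":[0,0,-0.75],"turn":0},{"travel":[0,0,-1.0],"turn":0}])

```text
time: 22.38
tcp_pos: [0.4295, -0.0178, 0.1359]
eef_rot: [-3.14, -0.084, -0.0]
contact_force: [0.4, 0.4, 0.2]
grip_width: 0.599
finger_force: 0.0
```

send_rows(rows=[{"travel":[0,0,-0.2],"turn":0},{"travel":[0,0,-0.4],"turn":0},{"travel":[0,0,-0.55],"turn":0},{"travel":[0,0,-0.6],"turn":0},{"travel":[0,0,-0.6],"turn":0}], gripper=-1, force=10)

```text
time: 22.8
tcp_pos: [0.4309, -0.0181, 0.1968]
eef_rot: [3.14, 0.084, 0.007]
contact_force: [0.4, -0.4, -0.9]
grip_width: 0.304
finger_force: 0.0
```

```bash
python3 shot.py w12 wrist; python3 - <<'E'
from h import *
d=np.load("w12.npz");C=np.array([492.4,-256.2]);h=np.radians(-52.3);ex=np.array([np.cos(h),np.sin(h)]);ey=np.array([-ex[1],ex[0]])
im=cv2.resize(d["color"],(1600,1200),interpolation=3)
dk=cv2.inRange(cv2.cvtColor(im,cv2.COLOR_RGB2GRAY),0,125);nn,l,st,ce=cv2.connectedComponentsWithStats(dk)
p=[]
for i in range(1,nn):
    if 15<st[i,4]<3000:
        q=wplane(d,(ce[i]+.5)/2-.5,.042)[:2]-C;q=np.array([q@ex,q@ey])
        if abs(q[0])<50 and abs(q[1])<65:p.append(q)
p=np.array(p);print(len(p),p.mean(0) if len(p) else"");print(p[:40].tolist() and p.round(0).astype(int).tolist())
# lifter blade corners: level check by grey profile
E
```

```text
22.8 [430.9 -18.1 196.8] head 3.06 [ 0.4 -0.4 -0.9] [ 0.01 -0.01 -0.01] 0.30448036042613563
37 [-0.8 -2.4]
[[26, 43], [13, 43], [0, 43], [26, 29], [-14, 43], [13, 29], [0, 29], [26, 15], [-27, 43], [13, 15], [-14, 29], [26, 1], [0, 15], [-27, 29], [13, 1], [-14, 15], [26, -13], [0, 1], [-27, 15], [13, -13], [-13, 1], [26, -27], [-1, -13], [-26, 1], [13, -27], [-13, -13], [26, -41], [0, -27], [-26, -13], [13, -41], [-13, -27], [0, -41], [-27, -27], [18, -61], [-13, -41], [-26, -41], [-33, -61]]
```

```bash
python3 - <<'E'
from fit import *
C=np.array([492.4,-256.2]);h=np.radians(-52.3);ex=np.array([np.cos(h),np.sin(h)]);ey=np.array([-ex[1],ex[0]])
for n,f in(("top0",False),("s11",False),("t11",False)):
    d=np.load(n+".npz");im=d["color"].astype(int);B=((im[...,2]-im[...,0])>55).astype(np.uint8)
    for th in(1.65,1.75,1.85,1.9):
        pts=[]
        for s in(129,137,145):
            for y in(-27,-14,0,14,27):
                x=62.5-s*np.cos(th)+42*np.sin(th);z=10+s*np.sin(th)+42*np.cos(th)
                pts.append([*(C+ex*x+ey*y),z])
        q=px(d,np.array(pts)/1000,f).round().astype(int);print(n,th,B[q[:,1],q[:,0]].mean().round(2),q[7])
E
```

```text
top0 1.65 0.0 [364 160]
top0 1.75 0.53 [367 158]
top0 1.85 0.0 [370 156]
top0 1.9 0.0 [371 155]
s11 1.65 0.0 [295 131]
s11 1.75 0.0 [295 132]
s11 1.85 0.0 [294 132]
s11 1.9 0.0 [294 133]
t11 1.65 0.0 [364 160]
t11 1.75 0.53 [367 158]
t11 1.85 0.0 [370 156]
t11 1.9 0.0 [371 155]
```

send_rows(rows=[{"travel":[0.06,0.15,0],"turn":0},{"travel":[0.14,0.37,0],"turn":0},{"travel":[0.25,0.66,0],"turn":0},{"travel":[0.36,0.95,0],"turn":0}])

```text
time: 23.18
tcp_pos: [0.4702, -0.1113, 0.1925]
eef_rot: [-3.139, -0.086, 0.004]
contact_force: [0.9, 0.2, 0.0]
grip_width: 0.017
finger_force: 0.0
```

send_rows(rows=[{"travel":[0.11,0.29,0],"turn":0},{"travel":[0.23,0.6,0],"turn":0},{"travel":[0.36,0.95,0],"turn":0}])

```text
time: 23.43
tcp_pos: [0.5112, -0.2044, 0.1922]
eef_rot: [-3.139, -0.084, 0.004]
contact_force: [0.6, 0.4, 0.1]
grip_width: 0.006
finger_force: 0.0
```

send_rows(rows=[{"travel":[0.11,0.29,0],"turn":0},{"travel":[0.23,0.6,0],"turn":0},{"travel":[0.36,0.95,0],"turn":0}])

```text
time: 23.68
tcp_pos: [0.5523, -0.2974, 0.1919]
eef_rot: [-3.138, -0.084, 0.005]
contact_force: [0.4, 0.5, 0.7]
grip_width: 0.002
finger_force: 0.0
```

send_rows(rows=[{"travel":[0.08,0.22,0],"turn":0.03},{"travel":[0.16,0.42,0],"turn":0.06},{"travel":[0.23,0.6,0],"turn":0.095},{"travel":[0.28,0.75,0],"turn":0.13},{"travel":[0.33,0.87,0],"turn":0.165},{"travel":[0.36,0.95,0],"turn":0.2},{"travel":[0.36,0.95,0],"turn":0.235},{"travel":[0.36,0.95,0],"turn":0.27},{"travel":[0.36,0.95,0],"turn":0.308},{"travel":[0.36,0.95,0],"turn":0.308}])

```text
time: 24.52
tcp_pos: [0.593, -0.3892, 0.1918]
eef_rot: [-2.817, 1.389, 0.006]
contact_force: [0.2, -0.4, -0.4]
grip_width: 0.005
finger_force: 0.0
```

```bash
cat > st.py <<'E'
from plant import robot
import numpy as np
s=robot.get_state();r=s['eef_rot'];p=s['tcp_pos']*1000;C=np.array([492.4,-256.2]);h=np.radians(-52.3);ex=np.array([np.cos(h),np.sin(h)]);ey=np.array([-ex[1],ex[0]])
print(s['time'],"case",((p[:2]-C)@ex).round(1),((p[:2]-C)@ey).round(1),"z",p[2].round(1),"head",np.degrees(2*np.arctan2(r[1],r[0])).round(2)-360,s['contact_force'].round(1),s['grip_width'])
E
python3 st.py
```

```text
24.5167 case 166.7 -1.7 z 191.8 head -52.5 [ 0.2 -0.4 -0.4] 0.005278092081829168
```

send_rows(rows=[{"travel":[0,0,0.08],"turn":0},{"travel":[0,0,0.2],"turn":0},{"travel":[0,0,0.35],"turn":0},{"travel":[0,0,0.52],"turn":0},{"travel":[0,0,0.66],"turn":0},{"travel":[0,0,0.75],"turn":0},{"travel":[0,0,0.77],"turn":0}])

```text
time: 25.1
tcp_pos: [0.5922, -0.3884, 0.1131]
eef_rot: [-2.818, 1.385, 0.009]
contact_force: [-0.3, 0.3, 0.3]
grip_width: 0.006
finger_force: 0.0
```

send_rows(rows=[{"travel":[-0.03,0,0],"turn":0},{"travel":[-0.08,0,0],"turn":0},{"travel":[-0.13,0,-0.01],"turn":0},{"travel":[-0.18,0,-0.01],"turn":0},{"travel":[-0.23,0,-0.02],"turn":0},{"travel":[-0.28,0,-0.03],"turn":0},{"travel":[-0.34,0,-0.03],"turn":0},{"travel":[-0.4,0,-0.04],"turn":0},{"travel":[-0.45,0,-0.05],"turn":0},{"travel":[-0.5,0,-0.05],"turn":0}])

```text
time: 25.93
tcp_pos: [0.5632, -0.3498, 0.1229]
eef_rot: [2.819, -1.386, 0.001]
contact_force: [2.0, -0.4, 0.8]
grip_width: 0.006
finger_force: 1.0
```

```bash
python3 st.py
```

```text
25.9333 case 117.3 -1.2 z 122.9 head -412.38 [ 2.  -0.4  0.8] 0.006292571533908608
```

send_rows(rows=[{"travel":[-0.08,0,-0.01],"turn":0},{"travel":[-0.18,0,-0.03],"turn":0},{"travel":[-0.28,0,-0.04],"turn":0},{"travel":[-0.38,0,-0.05],"turn":0},{"travel":[-0.48,0,-0.06],"turn":0},{"travel":[-0.58,0,-0.05],"turn":0},{"travel":[-0.67,0,-0.04],"turn":0},{"travel":[-0.76,0,-0.02],"turn":0},{"travel":[-0.84,0,0.01],"turn":0},{"travel":[-0.91,0,0.04],"turn":0}])

```text
time: 26.77
tcp_pos: [0.507, -0.2771, 0.1179]
eef_rot: [-2.819, 1.386, 0.001]
contact_force: [0.5, 0.3, 1.3]
grip_width: 0.002
finger_force: 0.5
```

```bash
python3 st.py; python3 shot.py t13 top; python3 - <<'E'
from fit import *
C=np.array([492.4,-256.2]);h=np.radians(-52.3);ex=np.array([np.cos(h),np.sin(h)]);ey=np.array([-ex[1],ex[0]])
for n in("t13",):
    d=np.load(n+".npz");im=d["color"].astype(int);B=((im[...,2]-im[...,0])>55).astype(np.uint8)
    for th in np.arange(.3,1.8,.1):
        pts=[]
        for s in(129,137,145):
            for y in(-27,-20,-14,0,14,20,27):
                x=62.5-s*np.cos(th)+42*np.sin(th);z=10+s*np.sin(th)+42*np.cos(th);pts.append([*(C+ex*x+ey*y),z])
        q=px(d,np.array(pts)/1000,False).round().astype(int);print(th.round(2),B[q[:,1],q[:,0]].mean().round(2),end="; ")
E
```

```text
26.7667 case 25.5 -1.2 z 117.9 head -52.379999999999995 [0.5 0.3 1.3] 0.0021422855877672384
26.7667 [ 507.  -277.1  117.9] head 307.62 [0.5 0.3 1.3] [0.1  0.08 0.03] 0.0021422855877672384
0.3 0.29; 0.4 0.05; 0.5 0.0; 0.6 0.0; 0.7 0.0; 0.8 0.0; 0.9 0.0; 1.0 0.0; 1.1 0.0; 1.2 0.0; 1.3 0.0; 1.4 0.0; 1.5 0.0; 1.6 0.0; 1.7 0.0;
```

send_rows(rows=[{"travel":[-0.07,0,0.03],"turn":0},{"travel":[-0.14,0,0.07],"turn":0},{"travel":[-0.2,0,0.11],"turn":0},{"travel":[-0.27,0,0.16],"turn":0},{"travel":[-0.33,0,0.21],"turn":0},{"travel":[-0.38,0,0.26],"turn":0},{"travel":[-0.43,0,0.32],"turn":0},{"travel":[-0.48,0,0.38],"turn":0},{"travel":[-0.53,0,0.44],"turn":0},{"travel":[-0.57,0,0.51],"turn":0}])

```text
time: 27.65
tcp_pos: [0.4726, -0.2324, 0.0666]
eef_rot: [-2.819, 1.387, 0.0]
contact_force: [-1.0, 1.0, -0.1]
grip_width: 0.003
finger_force: 0.2
```

send_rows(rows=[{"travel":[-0.02,0,0.03],"turn":0},{"travel":[-0.04,0,0.06],"turn":0},{"travel":[-0.05,0,0.09],"turn":0},{"travel":[-0.06,0,0.11],"turn":0},{"travel":[-0.07,0,0.12],"turn":0},{"travel":[-0.07,0,0.125],"turn":0}])

```text
time: 28.15
tcp_pos: [0.4687, -0.2273, 0.0547]
eef_rot: [-2.819, 1.387, 0.0]
contact_force: [-0.3, -0.4, -0.5]
grip_width: 0.002
finger_force: 0.0
```

```bash
python3 st.py
```

```text
28.15 case -37.4 -1.1 z 54.7 head -52.379999999999995 [-0.3 -0.4 -0.5] 0.0019971833066216665
```

send_rows(rows=[{"travel":[0,0,0.005],"turn":0},{"travel":[0,0,0.01],"turn":0},{"travel":[0,0,0.015],"turn":0},{"travel":[0,0,0.015],"turn":0},{"travel":[0,0,0.015],"turn":0}])

```text
time: 28.57
tcp_pos: [0.4689, -0.2275, 0.0542]
eef_rot: [2.819, -1.387, 0.0]
contact_force: [-2.5, 1.8, 5.2]
grip_width: 0.006
finger_force: 2.5
```

```bash
python3 st.py
```

```text
28.5667 case -37.1 -1.0 z 54.2 head -412.38 [-2.5  1.8  5.2] 0.0064828949438772605
```

send_rows(rows=[{"travel":[0,0,-0.03],"turn":0},{"travel":[0,0,-0.1],"turn":0},{"travel":[0,0,-0.25],"turn":0},{"travel":[0,0,-0.45],"turn":0},{"travel":[0,0,-0.7],"turn":0},{"travel":[0,0,-0.9],"turn":0},{"travel":[0,0,-1.0],"turn":0},{"travel":[0,0,-1.0],"turn":0}])

```text
time: 29.23
tcp_pos: [0.4704, -0.2284, 0.1567]
eef_rot: [2.818, -1.386, 0.01]
contact_force: [-0.1, -0.5, 1.2]
grip_width: 0.005
finger_force: 0.0
```

send_rows(rows=[{"travel":[-0.2,0,-0.2],"turn":0},{"travel":[-0.45,0,-0.3],"turn":0},{"travel":[-0.75,0,-0.3],"turn":0},{"travel":[-0.95,0,-0.3],"turn":0},{"travel":[-1.0,0,-0.3],"turn":0},{"travel":[-1.0,0,-0.3],"turn":0}])

```text
time: 29.73
tcp_pos: [0.4068, -0.1472, 0.182]
eef_rot: [2.82, -1.385, -0.002]
contact_force: [0.0, -0.1, -0.4]
grip_width: 0.008
finger_force: 0.0
```

```bash
python3 shot.py w14 wrist; python3 shot.py t14 top; python3 shot.py s14 scene; python3 - <<'E'
from fit import *
C=np.array([492.4,-256.2]);h=np.radians(-52.3);ex=np.array([np.cos(h),np.sin(h)]);ey=np.array([-ex[1],ex[0]])
for n,f in(("t14",0),("w14",1)):
    d=np.load(n+".npz");im=d["color"].astype(int);B=((im[...,2]-im[...,0])>45).astype(np.uint8)
    for th in(0,.03,.06,.1,.15,.2):
        pts=[];n2=[]
        for s in(129,133,137,141,145):
            for y in(-27,-20,-14,0,14,20,27):
                x=62.5-s*np.cos(th)+42*np.sin(th);z=10+s*np.sin(th)+42*np.cos(th);pts.append([*(C+ex*x+ey*y),z])
        q=px(d,np.array(pts)/1000,f).round().astype(int);q[:,0]=q[:,0].clip(0,511);q[:,1]=q[:,1].clip(0,383);print(n,th,B[q[:,1],q[:,0]].reshape(5,7).mean(1).round(2),q[17])
# slots seen through the cover and change elsewhere in the top view
a=np.load("top0.npz")["color"].astype(int);b=np.load("t14.npz")["color"].astype(int)
D=(abs(a-b).max(2)>45).astype(np.uint8);nn,l,st,ce=cv2.connectedComponentsWithStats(cv2.morphologyEx(D,cv2.MORPH_CLOSE,np.ones((5,5))))
print([st[i].tolist() for i in range(1,nn) if st[i,4]>15])
E
```

```text
29.7333 [ 406.8 -147.2  182. ] head 307.68 [ 0.  -0.1 -0.4] [ 0.13 -0.02 -0.  ] 0.007856011500493127
29.7833 [ 407.4 -148.   182.4] head 307.65 [ 0.7 -0.3  0.7] [0.19 0.01 0.01] 0.008698995499181902
29.8333 [ 407.7 -148.4  182.6] head 307.62 [ 0.5  0.2 -0.3] [ 0.1  -0.01  0.05] 0.0028730723755655725
t14 0 [0. 0. 0. 0. 0.] [311 205]
t14 0.03 [0. 0. 0. 0. 0.] [311 204]
t14 0.06 [0. 0. 0. 0. 0.] [312 204]
t14 0.1 [0. 0. 0. 0. 0.] [313 203]
t14 0.15 [0. 0. 0. 0. 0.] [314 202]
t14 0.2 [0. 0. 0. 0. 0.] [315 201]
w14 0 [1. 1. 1. 1. 1.] [254 128]
w14 0.03 [1. 1. 1. 1. 1.] [254 127]
w14 0.06 [1. 1. 1. 1. 1.] [254 126]
w14 0.1 [1. 1. 1. 1. 1.] [254 124]
w14 0.15 [0. 1. 1. 1. 1.] [254 121]
w14 0.2 [0.  1.  0.9 0.7 0.7] [254 118]
[[350, 139, 36, 41, 162], [199, 147, 313, 237, 21813], [143, 176, 39, 43, 638], [250, 200, 8, 43, 245]]
```

```bash
python3 - <<'E'
from h import *
C=np.array([492.4,-256.2]);h=np.radians(-52.3);ex=np.array([np.cos(h),np.sin(h)]);ey=np.array([-ex[1],ex[0]])
d=np.load("w14.npz");im=d["color"].astype(int);B=(im[...,2]-im[...,0])
P=lambda c,r,z:(lambda p:np.array([p@ex,p@ey]))(wplane(d,((c+.5)/.64-.5,(r+.5)/.64-.5),z)[:2]-C)
col=[r for r in range(60,220) if B[r,254]>45];print("col254 blue rows",col[0],col[-1],[r for r in col if r+1 not in col])
for z in(.050,.054,.060,.066):
    r0=max(r for r in col);row=r0-6;c=[c for c in range(180,330) if B[row,c]>45]
    print(z,"tab tip",P(254,r0+.5,z),"width",P(c[0]-.5,row,z)[1]-P(c[-1]+.5,row,z)[1])
for r in(20,60,90):
    c=[c for c in range(60,480) if B[r,c]>45];print(r,c[0],c[-1],P(c[0]-.5,r,.054),P(c[-1]+.5,r,.054))
im2=cv2.resize(d["color"],(1600,1200),interpolation=3);dk=cv2.inRange(cv2.cvtColor(im2,cv2.COLOR_RGB2GRAY),0,135);nn,l,st,ce=cv2.connectedComponentsWithStats(dk)
p=[]
for i in range(1,nn):
    if 30<st[i,4]<4000:
        q=wplane(d,(ce[i]+.5)/2-.5,.042)[:2]-C;q=np.array([q@ex,q@ey])
        if abs(q[0])<45 and abs(q[1])<50:p.append(q)
p=np.array(p);print(len(p),p.mean(0) if len(p) else"")
E
```

```text
col254 blue rows 114 137 [137]
0.05 tab tip [-84.2   0.4] width 58.96459770915988
0.054 tab tip [-83.9   0.4] width 58.1866790042761
0.06 tab tip [-83.3   0.4] width 57.01980094695021
0.066 tab tip [-82.8   0.4] width 55.852922889624395
20 177 331 [41.8 79.1] [ 41.5 -78.3]
60 176 332 [-1.9 79.5] [ -2.2 -78.7]
90 177 332 [-33.4  78.6] [-33.5 -78.8]
0
```

```bash
python3 -c "
from plant import robot
print(robot.sign_off())"
```

```text
the job is handed in; nothing more can be done
None
```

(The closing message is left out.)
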